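# Shut and latch the calligraphy kit case

### The job

Class is over: pack up the grey kit case. With the fingertips only, push its half-open lid down until it is fully shut, then set a fingertip in the slot of the round latch on the lid and turn it clockwise, a quarter turn, until it stops in the locked position. Do not grasp or raise anything, do not reach under the lid, and leave the things around the case where they are.

Things in the scene. Friction and masses are not known exactly. Their poses are not given: they have to be found in the camera images.
- case: Grey moulded case, fixed on the table, 250 mm deep (its x) by 360 mm wide (its y), open rim 110 mm high. Origin: centre of its underside. Its x axis points from the front (facing the robot, with a black bail handle standing out 27 mm at 62 to 74 mm height) to the hinged back; y left seen from the front, z up. The keeper, a steel lip, lies just inside the front rim.
- lid (a joint): Lid's opening angle, rad: 0 shut on the rim, growing as the front edge rises; starts at 0.35 to 0.75. Stiff hinge: the lid stays at any angle; 2 to 5 N straight down near the front edge closes it. Flat grey slab 250 x 360 mm, top face 21 mm above the hinge line (131 mm above the table when shut). A black ring bezel round the latch is 100 mm across, 15 mm high; ribs stand up to 4 mm.
- lid_hinge (a point): Middle of the lid's hinge line, on the back edge of the case's rim: 110 mm above the table, 125 mm behind the case's centre. The hinge line runs along the case's y. Its axes turn with the lid: x along the lid from front edge to hinge, z square to the lid, up.
- lid_press (a point): A bare spot to press on the lid's top face, 225 mm from the hinge line (25 mm in from the front edge) and 110 mm to the left of the latch; moves with the lid. Axes as lid_hinge.
- latch (a joint): Turn of the latch, rad: 0 has the slot along the lid's front edge, 1.571 is the locked stop, slot pointing front to back. Starts at 0 to 0.3 (unlocked), grows clockwise seen from above, turns stiffly (0.12 N m), stays where left. A steel cam tongue on its shaft swings under the keeper as it locks; turned before the lid is shut, the tongue lands on top of the keeper.
- latch_slot (a point): Centre of the latch's slot, on its turning axis, level with its top: 17 mm above the lid's top face (148 mm above the table when shut), 185 mm from the hinge line, midway across the lid. The latch is a metal disc 80 mm across; the slot across it is a recess 30 mm wide, 66 long, 14 deep, closed at both ends, one end marked by a black dot. Turns with the latch: y along the slot, z out of the lid.
- brush_washer: Loose glazed bowl, 104 mm across and 60 mm high, standing on the table beside the case. Origin: centre of its underside. To be left alone.
- paperweight: Loose dark metal bar, 35 x 120 x 22 mm, its length along its y, lying on the table. Origin: centre of its underside. To be left alone.
- ink_bottle: Loose black bottle, 48 mm across and 85 mm high. Origin: centre of its underside. To be left alone.
- dish: Loose white dish, 90 mm across and 22 mm high. Origin: centre of its underside. To be left alone.

How it is judged:
On the way, in this order (a step that is already met when the one before it is completed fails the run):
1. the lid is pushed fully shut, with the latch still unlocked (value of joint lid below 0.025 rad and value of joint latch below 0.6 rad), for 0.1 s.
2. the latch is turned to its locked stop with the lid shut (value of joint latch above 1.45 rad and value of joint lid below 0.025 rad), for 0.1 s.
At the end, for the whole second after the job is handed in: The lid is shut (within 0.025 rad), the latch stands at its locked stop (beyond 1.45 rad of 1.571), and bowl, bar, bottle and dish stand within 20 mm of where they were (all of step 2 and distance of each of brush_washer, paperweight, ink_bottle, dish from where it was at the start of the episode below 0.02 m and angle between ink_bottle's own z axis and vertical below 0.2 rad); the robot touches nothing.
It fails at once if the lid is raised further open (value of joint lid above 0.9 rad).
It fails at once if the underside of the lid is touched, to pinch or lift it (contact force between the fingers and lid_c0 above 1 N).
It fails at once if the bowl, bar, bottle or dish is lifted or shoved (distance of any of brush_washer, paperweight, ink_bottle, dish from where it was at the start of the episode above 0.03 m).
It also fails if it takes over 53 s, if anything falls off the work surface, if the arm or the gripper's body presses on something with over 40 N, if the wrist force passes 120 N, or if a joint passes its speed limit or range.

### The arm

A 6-joint arm with a two-finger parallel gripper is mounted at the origin on the work surface. World frame = base frame: x ahead of the robot, y to its left, z up, the work surface at z = 0. Lengths are in m, angles in rad, forces in N, time in s.
With the tool pointing down it reaches from about 0.3 to 0.775 m from the base axis. Payload 14.6 kg.
Tool frame: the origin (TCP) lies at the very end of the fingers, on their centre line; the grasp point (between the pads) lies 19 mm behind it; x points along the fingers, y is the direction in which the jaws open and shut, and the axes are right-handed (so a half turn about x gives the same grasp; the last joint's range is limited). The gripper opens to 94 mm and grips with 3 to 60 N. Pads are 16 mm wide; open, the fingers measure 119 mm over their backs; the gripper's body (75 mm by 177 mm) begins 78 mm behind the grasp point.
Start: joints at [-1.233, 0.3, 1.521, -0, 1.321, -0.067], TCP at [0.217, -0.506, 0.205] pointing down, gripper open.
Joint ranges: [-3.03, 3.03], [-0.79, 2.21], [0.23, 2.52], [-1.04, 4.18], [0, 3.07], [-2.55, 2.55]. Speed limits (rad/s): [2.22, 2.22, 2.57, 3.14, 3.14, 3.14].

### API

Orientations are given as [roll, pitch, yaw] about the fixed x, y, z axes, in that order (R = Rz(yaw) Ry(pitch) Rx(roll)).
In Python, from station import ctrl, viewer, hand_in gives the robot as it stands. The module is installed in compiled form; this text tells all that it offers.
- The arm moves only by the tool play_rows, never from a script. Its argument "deltas" is a list that holds one entry, the list of rows, each a list of 7 numbers: the shift along the tool's x, y, z in mm, then the turn, a rotation vector about the tool's x, y, z in rad, then the finger opening in mm, from 0 to 94. In form: [[[dx, dy, dz, ax, ay, az, gripper], ...]]. A call has 1 to 10 rows; each row shifts and turns the commanded pose from where the row before left it, along the tool's axes as they then stand; what a row does not reach is not made up. A row lasts 1/10 s, in which the tool goes at most 50 mm and 8.59 degrees, less where a joint would pass 70% of its speed; a pose out of reach is approached as far as the arm can. A call with a gripper value outside its range is refused whole. The fingers move at their own pace and stop on an object; "grip_force" is the grip in N (left out, the last holds). Time passes only in rows, so rows that do not move let the fingers close. It gives the time, the measured TCP pose, the force and the opening at its end, in the units of the state.
- ctrl.get_obs(): the state, without advancing time (a new reading comes with each control period).
- viewer.camera(name): name is "scene" or "top" or "wrist"; returns a dict with "img" (400x640x3 uint8, red, green, blue), "fx", "fy", "cx", "cy" (pixels), "rvec" (rotation vector, rad) and "tvec" (3), from world to camera coordinates, as OpenCV has them. Camera axes: x right, y down, z forward; pixel columns grow to the right and rows downward; lengths in m; the calibration is good to about 2 mm. A picture is of the moment at which its call begins. There is no depth.
- hand_in(): hands the job in, once; it reports no verdict.
The state is a dict: "time_s": time; "qpos": joint angles; "joint_vel": joint speeds; "tau": joint torques, N m; "ee_pos": TCP position; "eef_rot": TCP orientation; "force": force on the tool from outside, world axes, zero at the start; "moment": the same for the moment, N m; "grip_width": finger opening in m.
Only numpy, scipy, OpenCV 4.12 (cv2) and the standard library are available. Lean on these libraries where they do the work, as an engineer would, in place of code of your own. Each camera call takes 0.05 s, during which the arm holds its last target.

## Working session

There is one attempt and no reset: what is moved stays moved. The work goes in short steps, Python scripts to look and compute and a tool call to move; the robot and the scene stay as the last step left them, time stands still between calls to the robot, and variables do not carry over. Pictures are saved under pics/ and viewed, and the job is handed in when it is done.

Besides the shell and the picture viewer there is one more tool, called by a JSON object that holds its "method" and its "body". play_rows: Moves the arm, as the interface text tells. Its arguments: {"type":"object","properties":{"deltas":{"type":"array","items":{"type":"array","items":{"type":"array","items":{"type":"number"}}}},"grip_force":{"type":"number"}},"required":["deltas"]}

```bash
mkdir -p pics; cat > h.py <<'E'
import numpy as np, cv2
from station import ctrl, viewer
def cam(n):
    c=viewer.camera(n); c['K']=np.array([[c['fx'],0,c['cx']],[0,c['fy'],c['cy']],[0,0,1.]])
    c['R']=cv2.Rodrigues(np.array(c['rvec'],float))[0]; c['t']=np.array(c['tvec'],float); c['C']=-c['R'].T@c['t']; return c
def ray(c,u,v):
    d=c['R'].T@np.array([(u-c['cx'])/c['fx'],(v-c['cy'])/c['fy'],1]); return c['C'],d/np.linalg.norm(d)
def plane(c,u,v,z):
    o,d=ray(c,u,v); return o+d*(z-o[2])/d[2]
def tri(c1,p1,c2,p2):
    o1,d1=ray(c1,*p1);o2,d2=ray(c2,*p2)
    s=np.linalg.lstsq(np.stack([d1,-d2],1),o2-o1,rcond=None)[0]
    a=o1+s[0]*d1;b=o2+s[1]*d2; return (a+b)/2,np.linalg.norm(a-b)
def proj(c,P):
    return cv2.projectPoints(np.array(P,float).reshape(-1,1,3),np.array(c['rvec'],float),c['t'],c['K'],None)[0].reshape(-1,2)
def save(c,n): cv2.imwrite('pics/'+n,c['img'][:,:,::-1])
E
python3 - <<'E'
from h import *
import pickle
for n in ['scene','top']:
    c=cam(n); save(c,n+'0.png'); pickle.dump(c,open(n+'0.pkl','wb')); print(n,c['C'].round(3),c['fx'])
o=ctrl.get_obs(); print({k:np.round(v,3) for k,v in o.items()})
E
```

```text
scene [0.368 0.788 1.056] 451.0911792254335
top [0.476 0.019 0.937] 373.56778619483083
{'time_s': np.float64(0.1), 'qpos': array([-1.233,  0.3  ,  1.521,  0.   ,  1.321, -0.067]), 'joint_vel': array([-0.   , -0.002, -0.001,  0.001,  0.   ,  0.   ]), 'tau': array([ 2.0000e-03, -5.3265e+01, -3.5329e+01,  7.1000e-02,  2.3000e-02,
       -0.0000e+00]), 'ee_pos': array([ 0.217, -0.505,  0.205]), 'eef_rot': array([-1.643,  1.57 ,  1.903]), 'force': array([ 8.500e-02, -1.139e+00,  1.000e-03]), 'moment': array([-0.02 ,  0.057,  0.027]), 'grip_width': np.float64(0.094)}
```

View pics/scene0.png

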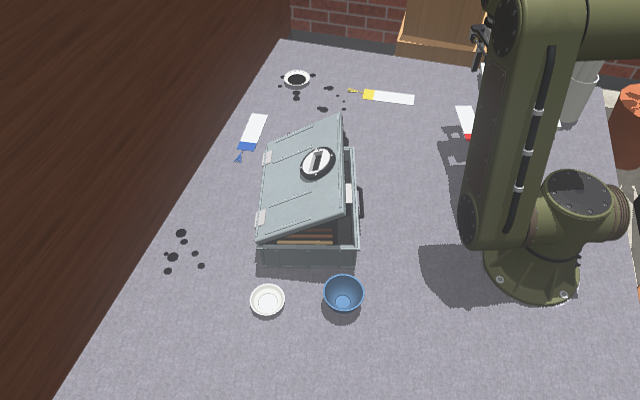

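View pics/top0.png

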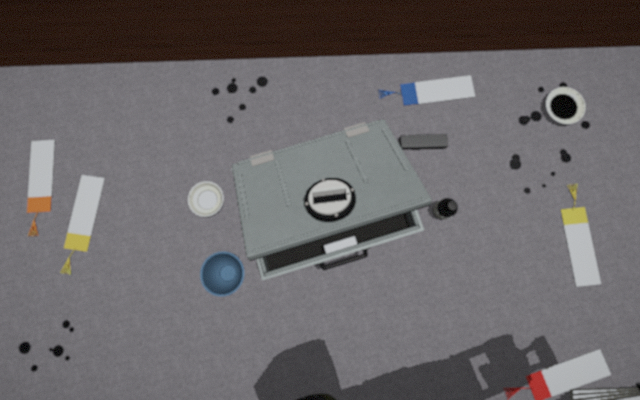

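```bash
python3 - <<'E'
from h import *
import pickle
for n,(x0,y0,w,h) in {'top':(195,105,270,180),'scene':(235,100,150,180)}.items():
    c=pickle.load(open(n+'0.pkl','rb')); im=c['img'][y0:y0+h,x0:x0+w,::-1]
    f=800//w if n=='top' else 3
    f=3 if n=='scene' else 2.9
    cv2.imwrite(f'pics/{n}z.png',cv2.resize(im,None,fx=f,fy=f,interpolation=cv2.INTER_CUBIC))
E
```

```text
(no output)
```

View pics/topz.png

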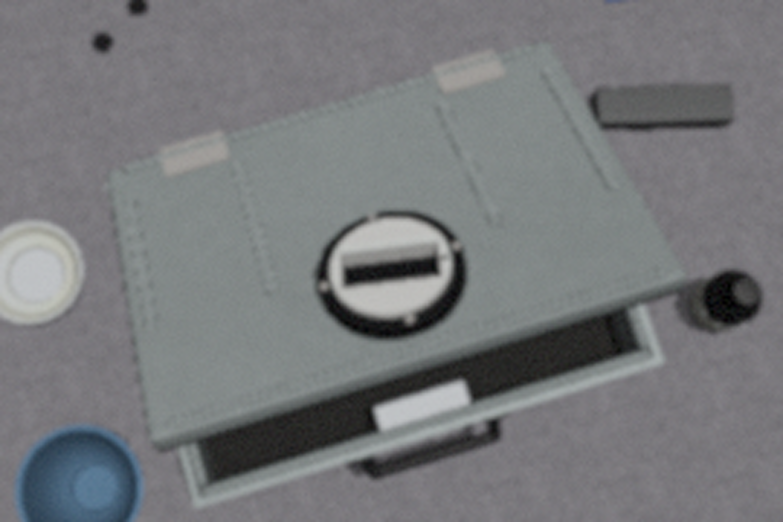

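View pics/scenez.png

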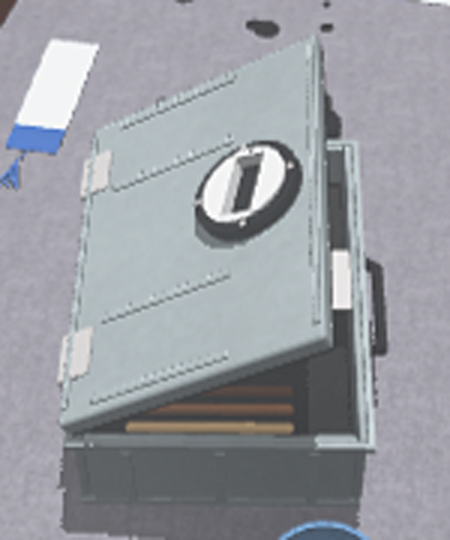

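```bash
cat > m.py <<'E'
from h import *
import pickle
T=pickle.load(open('top0.pkl','rb'));S=pickle.load(open('scene0.pkl','rb'))
t=lambda x,y:(x/2.9+195-.3,y/2.9+105-.3); s=lambda x,y:(x/3+235-.3,y/3+100-.3)
FL,FR=plane(T,*t(195,505),.11),plane(T,*t(662,360),.11)
print('rim top',FL,FR,np.linalg.norm(FL-FR))
print('rim tri',tri(T,t(195,505),S,s(374,449)),tri(T,t(662,360),S,s(356,143)))
for a,b in [((155,440),(330,340)),((685,275),(318,40)),((112,175),(62,425)),((548,45),(97,130)),((391,264),(244,185))]:
    print('lid',tri(T,t(*a),S,s(*b)))
E
python3 m.py
```

```text
rim top [0.4449307  0.15121183 0.11      ] [ 0.54340495 -0.20563176  0.11      ] 0.37018174546696686
rim tri (array([0.44475485, 0.15160596, 0.10745645]), np.float64(0.00016372632042583997)) (array([ 0.54398519, -0.20688194,  0.1053211 ]), np.float64(0.00039675835066135774))
lid (array([0.48955397, 0.15495035, 0.24345214]), np.float64(0.003226132648301379))
lid (array([ 0.58576428, -0.18840463,  0.24269781]), np.float64(0.0026606624851689756))
lid (array([0.69834784, 0.21186941, 0.12470167]), np.float64(0.0007945000499719))
lid (array([ 0.79150673, -0.12967508,  0.12891094]), np.float64(0.0021911552624547543))
lid (array([0.60171477, 0.00113906, 0.23086813]), np.float64(0.0011925801759392093))
```

```bash
cat >> h.py <<'E'
from scipy.spatial.transform import Rotation as Ro
def tool():
    o=ctrl.get_obs(); R=Ro.from_euler('xyz',o['eef_rot']).as_matrix()
    return np.array(o['ee_pos']),R,o
def go(P,psi=None):
    "row deltas (tool axes, total mm) to world P; turn about tool x so tool y points at world yaw psi"
    p,R,o=tool(); print('t',o['time_s'],'p',p.round(4),'F',np.round(o['force'],1),'w',o['grip_width'],'q',np.round(o['qpos'],2))
    print('tool axes\n',R.round(3)); print('ypsi',np.arctan2(R[1,1],R[0,1]))
    print('d tool mm',(R.T@(np.array(P)-p)*1000).round(1))
    if psi is not None:
        a=(np.arctan2(R[1,1],R[0,1])-psi+np.pi)%(2*np.pi)-np.pi; print('turn ax',a)
E
python3 -c "
from h import *
go([.5285,.0955,.27])"
```

```text
t 0.1 p [ 0.2165 -0.5053  0.2049] F [ 0.1 -1.1  0. ] w 0.09402092288157536 q [-1.23  0.3   1.52  0.    1.32 -0.07]
tool axes
 [[-0.     0.394 -0.919]
 [ 0.001 -0.919 -0.394]
 [-1.    -0.001 -0.   ]]
ypsi -1.1659870368059717
d tool mm [ -64.6 -429.5 -523.4]
```

{"method": "play_rows", "body": {"deltas": [[[-45,0,0,0,0,0,0],[-45,0,0,0,0,0,0],[0,-27,-32.7,0,0,0,0],[0,-27,-32.7,0,0,0,0],[0,-27,-32.7,0,0,0,0],[0,-27,-32.7,0,0,0,0],[0,-27,-32.7,0,0,0,0],[0,-27,-32.7,0,0,0,0],[0,-27,-32.7,0,0,0,0],[0,-27,-32.7,0,0,0,0]]], "grip_force": 20}}

```text
time_s: 1.1
ee_pos: [0.3723, -0.2023, 0.2954]
eef_rot: [-1.612, 1.571, 1.934]
force: [0.4, -0.5, -0.6]
grip_width: 0.0172
```

{"method": "play_rows", "body": {"deltas": [[[0,-27,-32.7,0,0,0,0],[0,-27,-32.7,0,0,0,0],[0,-27,-32.7,0,0,0,0],[0,-27,-32.7,0,0,0,0],[0,-27,-32.7,0,0,0,0],[0,-27,-32.7,0,0,0,0],[0,-27,-32.7,0,0,0,0],[0,-27,-32.7,0,0,0,0],[0,0,0,-0.14,0,0,0],[0,0,0,-0.14,0,0,0]]]}}

```text
time_s: 2.1
ee_pos: [0.5275, 0.0987, 0.2946]
eef_rot: [-0.568, 1.569, -3.017]
force: [-0.4, 0.6, -0.0]
grip_width: 0.0003
```

{"method": "play_rows", "body": {"deltas": [[[0,0,0,-0.14,0,0,0],[0,0,0,-0.14,0,0,0],[0,0,0,-0.14,0,0,0],[0,0,0,-0.14,0,0,0],[0,0,0,-0.14,0,0,0],[0,0,0,-0.14,0,0,0],[0,0,0,-0.14,0,0,0],[0,0,0,-0.14,0,0,0],[0,0,0,-0.14,0,0,0],[0,0,0,-0.14,0,0,0]]]}}

```text
time_s: 3.1
ee_pos: [0.5273, 0.0976, 0.2951]
eef_rot: [-1.942, 1.57, -2.993]
force: [-0.2, -0.1, 0.9]
grip_width: 0.0005
```

{"method": "play_rows", "body": {"deltas": [[[0,0,0,-0.14,0,0,0],[0,0,0,-0.14,0,0,0],[0,0,0,-0.14,0,0,0],[0,0,0,-0.14,0,0,0],[0,0,0,-0.14,0,0,0],[0,0,0,-0.14,0,0,0],[0,0,0,-0.14,0,0,0],[0,0,0,-0.14,0,0,0],[0,0,0,-0.14,0,0,0],[0,0,0,0,0,0,0]]]}}

```text
time_s: 4.1
ee_pos: [0.5273, 0.0976, 0.2952]
eef_rot: [3.018, 1.57, -3.059]
force: [0.4, -0.4, -0.8]
grip_width: 0.0004
```

```bash
python3 -c "
from h import *
go([.5285,.0955,.25],1.84)
c=cam('scene');save(c,'s1.png')"
```

```text
t 4.1 p [0.5273 0.0976 0.2952] F [ 0.4 -0.4 -0.8] w 0.00041378006196691677 q [ 0.11  0.22  1.42  0.    1.51 -1.66]
tool axes
 [[-0.001 -0.204  0.979]
 [-0.     0.979  0.204]
 [-1.     0.    -0.001]]
ypsi 1.776281831884858
d tool mm [45.2 -2.3  0.8]
turn ax -0.06371816811514197
```

View pics/s1.png

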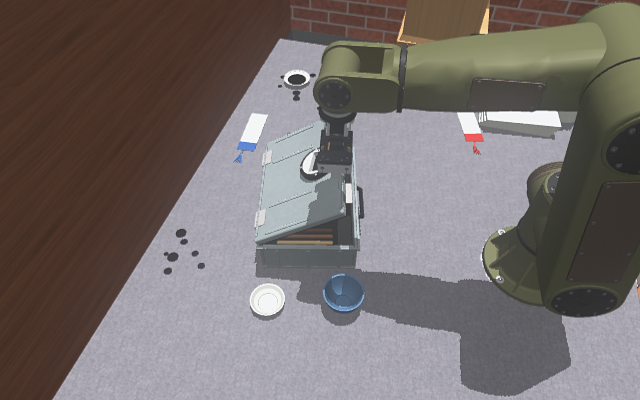

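{"method": "play_rows", "body": {"deltas": [[[20,0,0,-0.06,0,0,0],[20,0,0,0,0,0,0],[10,0,0,0,0,0,0],[8,0,0,0,0,0,0],[8,0,-3,0,0,0,0],[8,0,-3,0,0,0,0],[8,0,-3,0,0,0,0],[8,0,-3,0,0,0,0]]]}}

```text
time_s: 4.95
ee_pos: [0.5155, 0.0944, 0.2051]
eef_rot: [-0.17, 1.57, 0.092]
force: [-1.5, 0.3, 1.8]
grip_width: 0.0008
```

```bash
python3 -c "
from h import *
go([.4945,.086,.131],1.84)
c=cam('scene');save(c,'s2.png')"
```

```text
t 4.95 p [0.5155 0.0944 0.2051] F [-1.5  0.3  1.8] w 0.0007692809005561624 q [ 0.11  0.24  1.59 -0.    1.3  -1.72]
tool axes
 [[ 0.    -0.26   0.966]
 [ 0.     0.966  0.26 ]
 [-1.    -0.     0.   ]]
ypsi 1.8337013081770248
d tool mm [ 74.1  -2.6 -22.5]
turn ax -0.006298691822975044
```

View pics/s2.png

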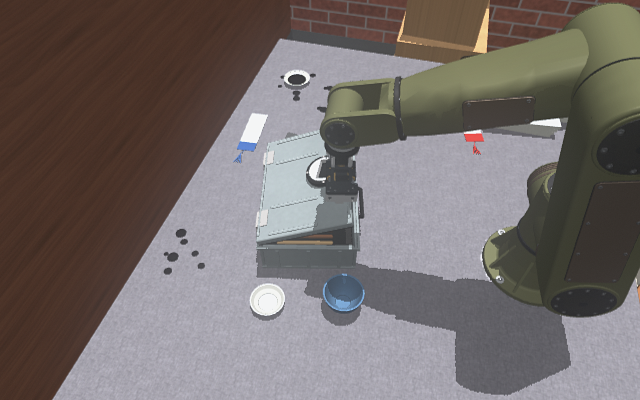

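The lid is coming down under the fingertip (about 2 N), with its front edge near column 355. I'll continue.

{"method": "play_rows", "body": {"deltas": [[[9,0,-3,0,0,0,0],[9,0,-3,0,0,0,0],[9,0,-3,0,0,0,0],[9,0,-3,0,0,0,0],[9,0,-3,0,0,0,0],[9,0,-3,0,0,0,0],[8,0,-2,0,0,0,0]]]}}

```text
time_s: 5.7
ee_pos: [0.4962, 0.0893, 0.1427]
eef_rot: [1.75, 1.571, 2.013]
force: [1.2, 1.3, 2.4]
grip_width: 0.0004
```

{"method": "play_rows", "body": {"deltas": [[[6,0,0,0,0,0,0],[5,0,0,0,0,0,0],[2,0,0,0,0,0,0],[0,0,0,0,0,0,0]]]}}

```text
time_s: 6.1
ee_pos: [0.4963, 0.0892, 0.1311]
eef_rot: [-3.131, 1.57, -2.868]
force: [-6.9, -2.6, 12.7]
grip_width: 0.0004
```

{"method": "play_rows", "body": {"deltas": [[[1,0,0,0,0,0,0],[0,0,0,0,0,0,0],[0,0,0,0,0,0,0],[-20,0,0,0,0,0,0],[-40,0,0,0,0,0,0],[0,0,-45,0,0,0,25],[0,0,-45,0,0,0,25],[0,0,-45,0,0,0,25],[0,0,-30,0,0,0,25],[0,0,0,0,0,0,25]]]}}

```text
time_s: 7.1
ee_pos: [0.3352, 0.0459, 0.1896]
eef_rot: [-0.282, 1.57, -0.02]
force: [0.1, 0.2, 0.5]
grip_width: 0.025
```

```bash
python3 - <<'E'
from h import *
import pickle
go([.5607,-.0097,.18],1.67)
for n in ['top','scene']:
    c=cam(n); pickle.dump(c,open(n+'1.pkl','wb'))
    x0,y0,w,h=(195,105,270,180) if n=='top' else (235,100,150,180)
    save(c,n+'_full1.png')
    cv2.imwrite(f'pics/{n}z1.png',cv2.resize(c['img'][y0:y0+h,x0:x0+w,::-1],None,fx=2.9,fy=2.9,interpolation=cv2.INTER_CUBIC))
E
```

```text
t 7.1 p [0.3352 0.0459 0.1896] F [0.1 0.2 0.5] w 0.024971282414604994 q [ 0.03 -0.18  2.07 -0.    1.25 -1.81]
tool axes
 [[ 0.001 -0.26   0.966]
 [-0.     0.966  0.26 ]
 [-1.    -0.     0.001]]
ypsi 1.8335697860242959
d tool mm [   9.8 -112.3  203.3]
turn ax 0.16356978602429617
```

View pics/topz1.png

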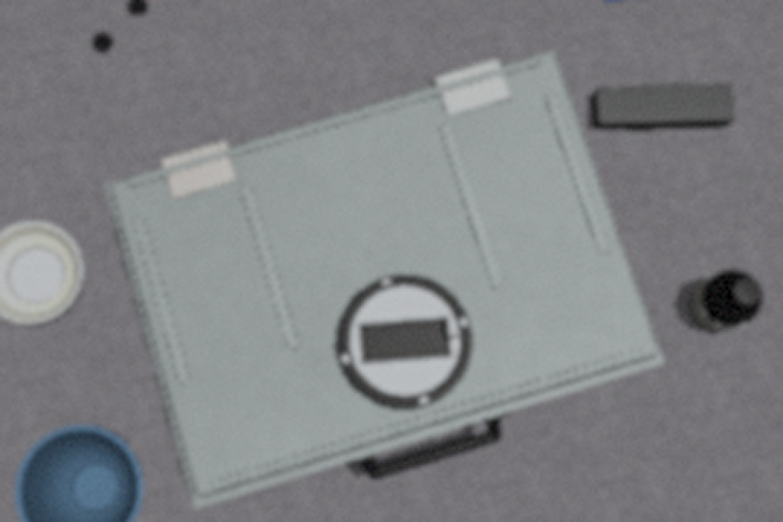

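View pics/scenez1.png

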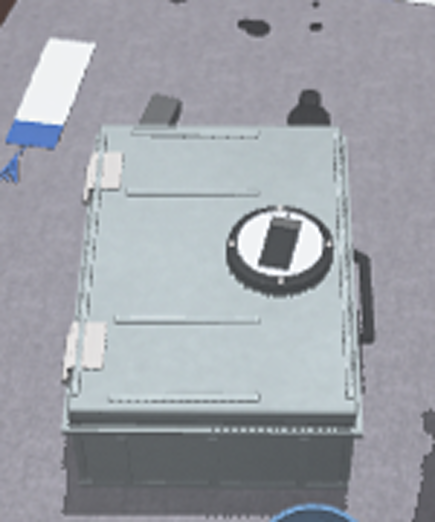

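```bash
cat > disc.py <<'E'
from h import *
import pickle,sys
c=pickle.load(open(sys.argv[1],'rb')) if len(sys.argv)>1 else cam('top')
g=cv2.resize(cv2.cvtColor(c['img'],cv2.COLOR_RGB2GRAY),None,fx=4,fy=4,interpolation=cv2.INTER_CUBIC)
m=(g>165).astype(np.uint8)
cnts,_=cv2.findContours(m,cv2.RETR_CCOMP,cv2.CHAIN_APPROX_NONE)
f=lambda u,v:((u+.5)/4-.5,(v+.5)/4-.5)
u0,v0=proj(c,[[.5607,-.0097,.148]])[0]
for k in cnts:
    (u,v),(a,b),th=cv2.minAreaRect(k)
    u,v=f(u,v)
    if min(a,b)>25 and np.hypot(u-u0,v-v0)<12:
        (e,r)=cv2.minEnclosingCircle(k)
        w=[plane(c,*f(*q),.148) for q in cv2.boxPoints(cv2.minAreaRect(k))]
        L=[w[1]-w[0],w[2]-w[1]]; l=max(L,key=np.linalg.norm); yaw=np.arctan2(l[1],l[0])
        print('ctr',plane(c,*f(*e),.148).round(4),'size mm',[round(np.linalg.norm(x)*1e3,1) for x in L],'yaw',yaw, yaw%np.pi)
E
python3 disc.py top1.pkl; sed -i 's/x0/x0/' m.py; python3 - <<'E'
from h import *
import pickle
T=pickle.load(open('top1.pkl','rb'));S=pickle.load(open('scene1.pkl','rb'))
t=lambda x,y:(x/2.9+195-.3,y/2.9+105-.3); s=lambda x,y:(x/2.9+235-.3,y/2.9+100-.3)
print('slot',tri(T,t(406,340),S,s(281,244)))
E
```

```text
ctr [ 0.5602 -0.009   0.148 ] size mm [np.float64(77.9), np.float64(77.7)] yaw -1.6013674390852584 1.5402252145045348
slot (array([ 0.56081594, -0.01010191,  0.14501206]), np.float64(0.00010859421613958316))
```

{"method": "play_rows", "body": {"deltas": [[[0,-18.7,33.85,0,0,0,25],[0,-18.7,33.85,0,0,0,25],[0,-18.7,33.85,0,0,0,25],[0,-18.7,33.85,0,0,0,25],[0,-18.7,33.85,0,0,0,25],[0,-18.7,33.85,0,0,0,25],[0,0,0,0.08,0,0,25],[0,0,0,0.08,0,0,25],[0,0,0,0,0,0,25]]]}}

```text
time_s: 8.1
ee_pos: [0.5634, -0.009, 0.1882]
eef_rot: [2.893, 1.569, 2.995]
force: [-0.2, 1.0, -0.7]
grip_width: 0.0248
```

```bash
python3 - <<'E'
from h import *
go([.5604,-.0095,.138],1.675)
c=cam('wrist'); save(c,'w1.png'); print(proj(c,[[.5604,-.0095,.148]]))
c=cam('scene');cv2.imwrite('pics/sc2.png',cv2.resize(c['img'][80:280,220:400,::-1],None,fx=3,fy=3))
E
```

```text
t 8.1 p [ 0.5634 -0.009   0.1882] F [-0.2  1.  -0.7] w 0.02482980167097975 q [-0.08  0.34  1.5   0.    1.3  -1.75]
tool axes
 [[-0.001 -0.102  0.995]
 [ 0.     0.995  0.102]
 [-1.     0.    -0.001]]
ypsi 1.6727853598968254
d tool mm [50.2 -0.2 -2.9]
turn ax -0.0022146401031744034
[[315.5382663  213.48563438]]
```

View pics/w1.png

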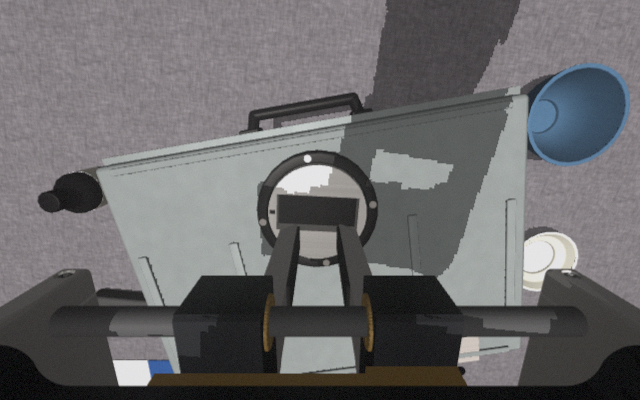

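View pics/sc2.png

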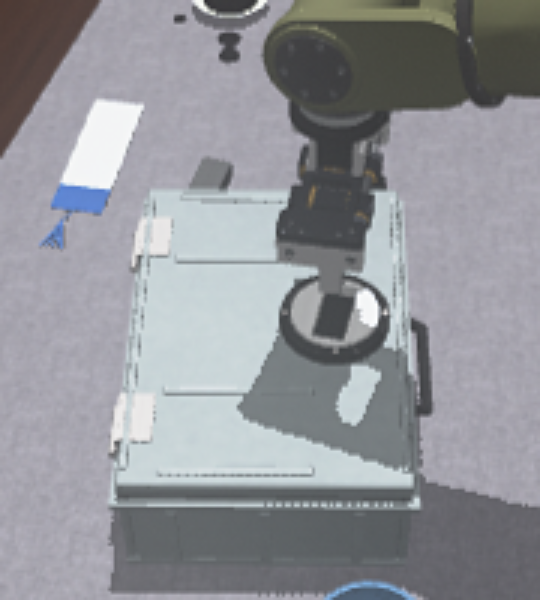

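{"method": "play_rows", "body": {"deltas": [[[12,1,-3.5,0,0,0,25],[12,0,0,0,0,0,25],[10,0,0,0,0,0,25],[0,0,0,0,0,0,25]]]}}

```text
time_s: 8.6
ee_pos: [0.5581, -0.0084, 0.1535]
eef_rot: [2.973, 1.568, 3.077]
force: [-0.1, -0.5, 0.2]
grip_width: 0.0247
```

```bash
python3 - <<'E'
from h import *
go([.5597,-.0085,.138],1.675)
c=cam('wrist'); save(c,'w2.png'); print(proj(c,[[.5597,-.0085,.148]]))
E
```

```text
t 8.6 p [ 0.5581 -0.0084  0.1535] F [-0.1 -0.5  0.2] w 0.02470312839590612 q [-0.08  0.37  1.56 -0.    1.22 -1.76]
tool axes
 [[-0.003 -0.103  0.995]
 [ 0.     0.995  0.103]
 [-1.     0.    -0.003]]
ypsi 1.6743870912987238
d tool mm [15.5 -0.2  1.6]
turn ax -0.0006129087012762824
[[315.20841889 236.15569027]]
```

View pics/w2.png

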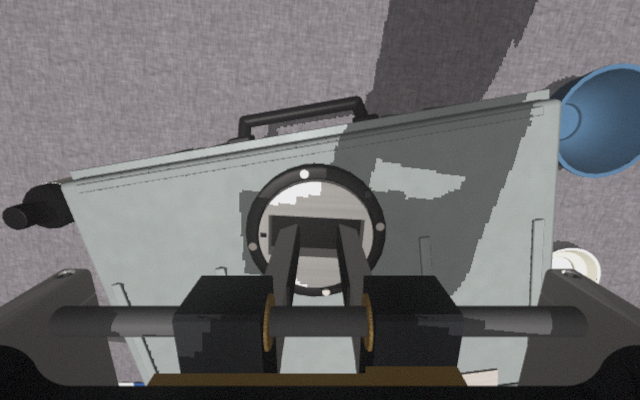

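```bash
python3 - <<'E'
import cv2
i=cv2.imread('pics/w2.png'); cv2.imwrite('pics/w2z.png',cv2.resize(i[155:305,230:405],None,fx=4,fy=4,interpolation=cv2.INTER_CUBIC))
from h import *
p,R,o=tool(); c=cam('wrist')
for y in (-25,-12.5,12.5,25): print(y,proj(c,p+R@np.array([0,y/1e3,-.008])),proj(c,p+R@np.array([0,y/1e3,.008])))
E
```

```text
-25 [[278.29331708 226.32513112]] [[279.15356572 247.97947905]]
-12.5 [[296.86232991 226.33761333]] [[297.30728516 247.99051715]]
12.5 [[333.99422526 226.36257362]] [[333.60886485 248.01258981]]
25 [[352.55710845 226.37505171]] [[351.75672572 248.02362436]]
```

View pics/w2z.png

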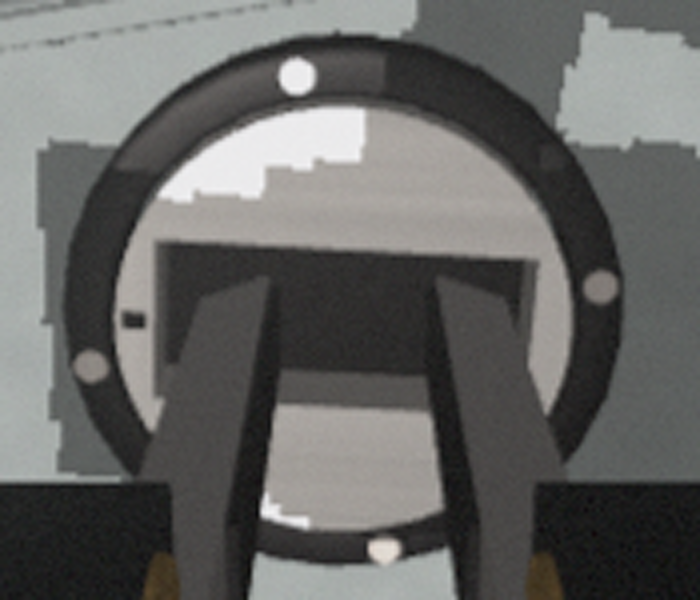

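{"method": "play_rows", "body": {"deltas": [[[5,0,0,0.05,0,0,25],[5,0,0,0,0,0,25],[4,0,0,0,0,0,25],[0,0,0,0,0,0,25]]]}}

```text
time_s: 9.1
ee_pos: [0.5587, -0.0085, 0.141]
eef_rot: [3.035, 1.57, 3.09]
force: [0.3, -0.5, 0.0]
grip_width: 0.0248
```

```bash
python3 - <<'E'
from h import *
go([.5597,-.0085,.138],1.625)
E
```

```text
t 9.1 p [ 0.5587 -0.0085  0.141 ] F [ 0.3 -0.5  0. ] w 0.02480576142965962 q [-0.08  0.38  1.57 -0.    1.19 -1.71]
tool axes
 [[-0.001 -0.054  0.999]
 [ 0.     0.999  0.054]
 [-1.     0.    -0.001]]
ypsi 1.6250576113012132
d tool mm [ 3. -0.  1.]
turn ax 5.761130121317848e-05
```

{"method": "play_rows", "body": {"deltas": [[[1.5,0,0.5,0.1,0,0,25],[0,0,0,0.1,0,0,25],[0,0,0,0.1,0,0,25],[0,0,0,0.1,0,0,25],[0,0,0,0.1,0,0,25],[0,0,0,0.1,0,0,25],[0,0,0,0.1,0,0,25]]]}}

```text
time_s: 9.8
ee_pos: [0.5605, -0.0089, 0.1405]
eef_rot: [0.389, 1.568, -0.261]
force: [6.4, -2.9, -1.9]
grip_width: 0.0252
```

```bash
python3 - <<'E'
from h import *
go([.5597,-.0085,.139],0)
print(tool()[2]['moment'])
c=cam('top');cv2.imwrite('pics/t3.png',cv2.resize(c['img'][105:285,195:465,::-1],None,fx=2.9,fy=2.9))
c=cam('wrist');save(c,'w3.png')
E
```

```text
t 9.8 p [ 0.5605 -0.0089  0.1405] F [ 6.4 -2.9 -1.9] w 0.025207117815099735 q [-0.08  0.38  1.57 -0.    1.19 -1.  ]
tool axes
 [[ 0.003  0.605  0.796]
 [-0.001  0.796 -0.605]
 [-1.     0.001  0.003]]
ypsi 0.9206817006248048
d tool mm [ 1.5 -0.1 -0.9]
turn ax 0.9206817006248045
[-0.56919471 -1.59668292  0.18467912]
```

View pics/w3.png

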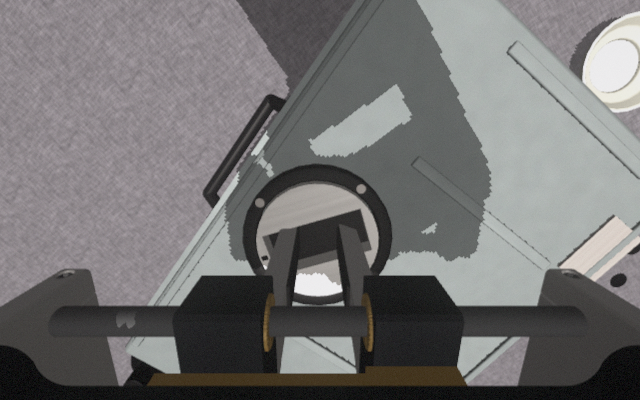

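{"method": "play_rows", "body": {"deltas": [[[0,0,0,0.1,0,0,25],[0,0,0,0.1,0,0,25],[0,0,0,0.1,0,0,25],[0,0,0,0.1,0,0,25],[0,0,0,0.1,0,0,25],[0,0,0,0.1,0,0,25],[0,0,0,0.1,0,0,25],[0,0,0,0.1,0,0,25]]]}}

```text
time_s: 10.7
ee_pos: [0.5607, -0.0094, 0.1406]
eef_rot: [1.036, 1.567, -0.414]
force: [8.1, -7.1, -3.2]
grip_width: 0.0251
```

```bash
python3 - <<'E'
from h import *
go([.5597,-.0085,.139],0)
print(tool()[2]['moment'])
c=cam('wrist');save(c,'w4.png')
E
```

```text
t 10.7 p [ 0.5607 -0.0094  0.1406] F [ 8.1 -7.1 -3.2] w 0.02506546598631684 q [-0.08  0.38  1.57 -0.    1.19 -0.2 ]
tool axes
 [[ 0.004  0.993  0.12 ]
 [-0.002  0.12  -0.993]
 [-1.     0.003  0.002]]
ypsi 0.12059503283953377
d tool mm [ 1.6 -0.9 -1. ]
turn ax 0.12059503283953354
[-1.18748042 -1.67121183  0.1561719 ]
```

View pics/w4.png

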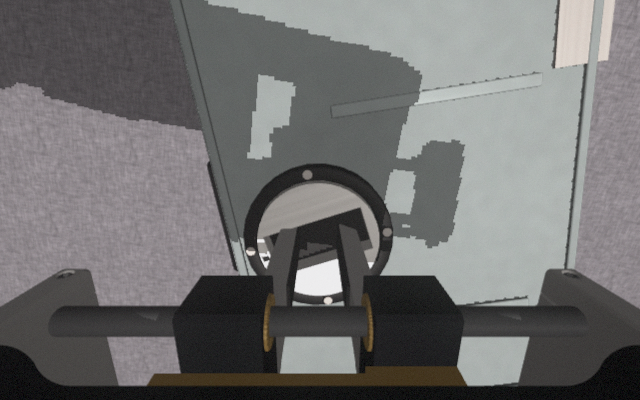

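{"method": "play_rows", "body": {"deltas": [[[0,0,0,0.06,0,0,25],[0,0,0,0.06,0,0,25],[0,0,0,0.06,0,0,25],[0,0,0,0.04,0,0,25],[0,0,0,0,0,0,25]]]}}

```text
time_s: 11.25
ee_pos: [0.5605, -0.0096, 0.1406]
eef_rot: [1.055, 1.567, -0.613]
force: [5.1, -7.3, -2.2]
grip_width: 0.0247
```

```bash
python3 - <<'E'
from h import *
go([.5597,-.0085,.139],0)
print(tool()[2]['moment'])
c=cam('wrist');cv2.imwrite('pics/w5.png',cv2.resize(c['img'][50:310,180:500,::-1],None,fx=2.2,fy=2.2))
E
```

```text
t 11.25 p [ 0.5605 -0.0096  0.1406] F [ 5.1 -7.3 -2.2] w 0.024748338463416307 q [-0.08  0.38  1.57 -0.    1.19  0.02]
tool axes
 [[ 0.003  0.995 -0.096]
 [-0.002 -0.096 -0.995]
 [-1.     0.003  0.002]]
ypsi -0.09634052561101074
d tool mm [ 1.6 -0.9 -1.1]
turn ax -0.09634052561101081
[-1.57638587 -1.23899996  0.47903887]
```

View pics/w5.png

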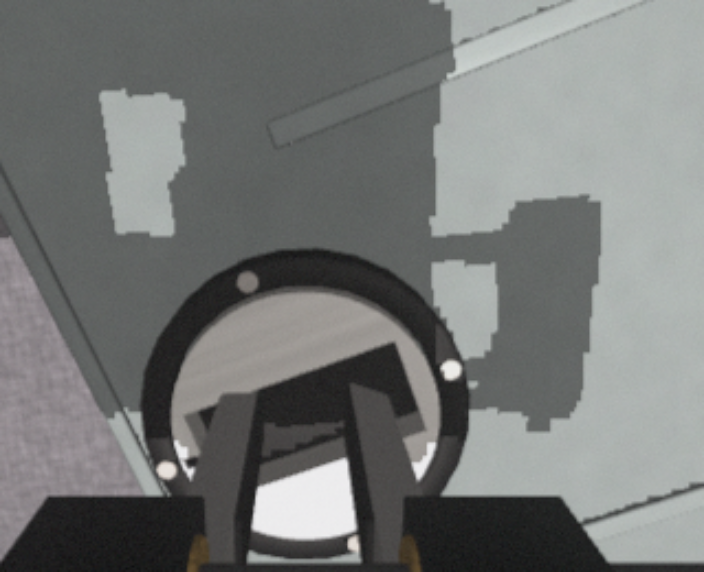

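{"method": "play_rows", "body": {"deltas": [[[0,0,0,0.05,0,0,25],[0,0,0,0,0,0,25],[0,0,0,-0.12,0,0,25],[0,0,0,-0.12,0,0,25],[-4,0,0,-0.1,0,0,25],[-10,0,0,0,0,0,25],[-25,0,0,0,0,0,25],[-40,0,0,0,0,0,25],[-30,0,0,0,0,0,25],[0,0,0,0,0,0,25]]]}}

```text
time_s: 12.3
ee_pos: [0.5607, -0.0086, 0.2541]
eef_rot: [1.305, 1.563, -0.075]
force: [0.7, 0.4, 0.5]
grip_width: 0.0251
```

```bash
python3 - <<'E'
from h import *
go([.33,-.0085,.24],0)
E
```

```text
t 12.3 p [ 0.5607 -0.0086  0.2541] F [0.7 0.4 0.5] w 0.025108137043562618 q [-0.08  0.29  1.42  0.    1.42 -0.27]
tool axes
 [[ 0.008  0.982  0.19 ]
 [-0.001  0.19  -0.982]
 [-1.     0.007  0.002]]
ypsi 0.19125051469611523
d tool mm [  12.3 -226.6  -43.9]
turn ax 0.1912505146961152
```

Retract straight back clear of the case and look from above.

{"method": "play_rows", "body": {"deltas": [[[0,-38,-7,0,0,0,25],[0,-38,-7,0,0,0,25],[0,-38,-7,0,0,0,25],[0,-38,-7,0,0,0,25],[0,-38,-7,0,0,0,25],[0,-36,-7,0,0,0,25],[0,0,0,0,0,0,25]]]}}

```text
time_s: 13.0
ee_pos: [0.327, -0.0107, 0.2492]
eef_rot: [1.202, 1.569, -0.177]
force: [0.4, -0.8, -0.3]
grip_width: 0.025
```

```bash
python3 - <<'E'
from h import *
go([.33,-.0085,.24],0)
c=cam('top');cv2.imwrite('pics/t6.png',cv2.resize(c['img'][105:285,195:465,::-1],None,fx=2.9,fy=2.9,interpolation=cv2.INTER_CUBIC))
c=cam('scene');cv2.imwrite('pics/s6.png',cv2.resize(c['img'][80:330,220:400,::-1],None,fx=2.4,fy=2.4))
E
```

```text
t 13.0 p [ 0.327  -0.0107  0.2492] F [ 0.4 -0.8 -0.3] w 0.024991191819451312 q [-0.14 -0.26  1.99 -0.    1.41 -0.34]
tool axes
 [[ 0.002  0.982  0.19 ]
 [-0.     0.19  -0.982]
 [-1.     0.001  0.001]]
ypsi 0.1915426561937762
d tool mm [ 9.2  3.4 -1.6]
turn ax 0.1915426561937763
```

View pics/t6.png

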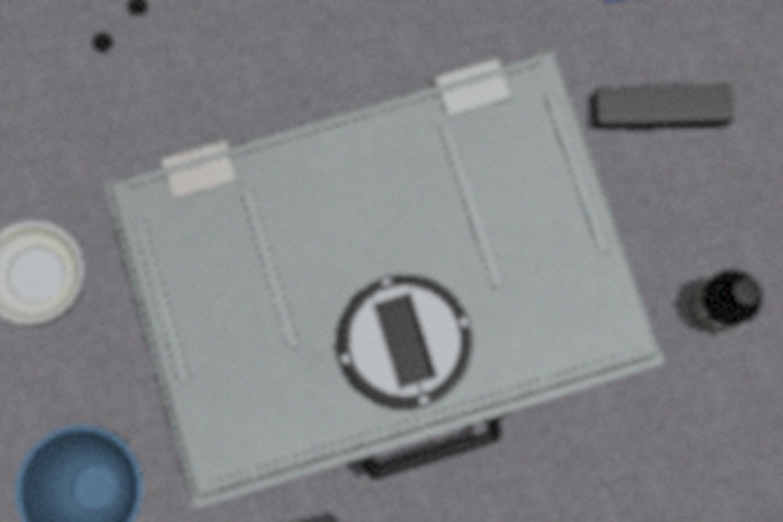

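View pics/s6.png

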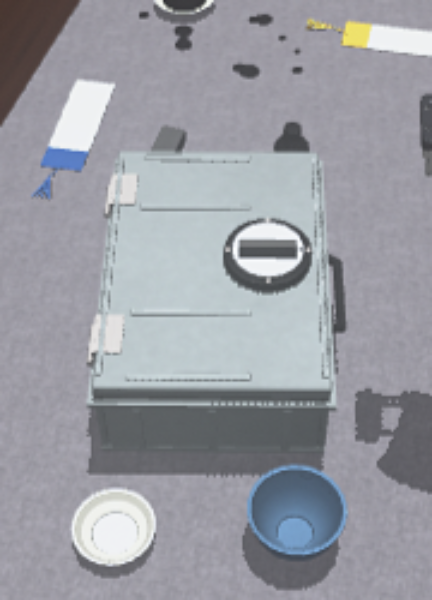

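```bash
python3 -c "
from station import hand_in
print(hand_in())"
```

```text
the job is handed in; nothing more can be done
None
```

The case is shut and its latch is locked. I handed the job in at about 13 s of the 53 s allowed; no verdict was reported.

- **Lid:** I pushed it down with the closed fingertips near the press spot. It stopped with the fingertip at 131 mm, the height of a shut lid, with about 13 N on the fingers. The latch was then still at about 0.17 rad.
- **Latch:** I set the two slightly opened fingertips in the slot and turned clockwise. The turning moment rose from 0.16 to 0.48 N m at the stop. I then eased back within the slot's play and lifted out.
- **Last check:** In the top and scene views the lid lies flat on the rim. The slot runs front to back, within about 1° of the lid ribs, with its dot at the front. The bowl, dish, bar and bottle look the same as in the first picture, and the arm is clear of everything, with force readings down at noise level.
- **Not measured:** The lid and latch angles come from pictures and forces, not joint readings. I judged the loose objects' positions by eye. No check failed or disagreed.

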